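# Hang the counter caddy on the cleat rail

### The job

Pick up the wooden caddy by its upright handle and hang it in the middle of the cleat rail on the stand: lean its top towards the panel so that the angled strip on its back goes over the cleat first, let the bottom swing in, and press it gently down until it hangs level and flush and the spring catch has snapped out above the strip. Then let go; do not force it against the stand, and do not push the other things about.

Things in the scene. Friction and masses are not known exactly. Their poses are not given: they have to be found in the camera images.
- caddy: loose light-wood caddy with two open compartments, about 0.35 kg; box 100 mm deep (x -50 to +50), 110 mm wide (y), front and side walls 55 mm high, rear wall 100 mm. Origin: centre of its underside; z up, x to its back. The caddy must never bear on the stand with more than 50 N, summed over its contacts; leverage makes this some 3 times the push on the handle, so keep pushes under about 12 N
- grip (a point): on the caddy's upright handle, at x=0, y=0, z=118 mm of the caddy: a board 12 mm thick in x and 60 mm wide in y over the caddy's middle, its top at z=130 mm; pinch it across its thickness, from above
- strip_edge (a point): middle of the lower back edge of the caddy's strip (x=74, y=0, z=68 mm in the caddy). The strip runs full width along the back of the rear wall, x=50..74 mm, top at z=100; its underside is bevelled at 45 degrees, lowest at this edge (last 1 mm blunted), z=92 at x=50
- batten (a point): upper back edge of the spacer batten low on the caddy's rear wall (x=74, z=20 mm in the caddy; batten x=50..74, z=6..20, 2.5 mm chamfer on this edge). It rests on the panel below the cleat when the caddy hangs. Strip and batten are too close together to straddle the cleat upright: lean the top 0.2 to 0.35 rad to the panel, slide the strip's edge down the cleat's slope while the batten swings in
- stand: fixed steel stand with a plywood panel 170 mm wide, 138 high. Origin on the worktop below the middle of the panel's front face; x into the panel, z up; the caddy hangs on the -x side, its x along the stand's. Across the panel a wooden cleat 22 mm thick, its top bevelled at 45 degrees: 20.5 mm up near its front, falling to the panel, so it makes a V groove there
- panel_foot (a point): on the stand, 20 mm above its origin. The panel, with cleat and catch, is clamped at an unmeasured height that differs each time: groove bottom 110 to 150 mm above the worktop; find it by feel or eye. From the groove bottom: cleat's underside 32 mm down, panel's edges 66 mm up and 72 down. Hung home, strip_edge is in the groove bottom (stand x=0, y within 25 mm of 0)
- catch (a joint): spring catch: steel nose 24 mm wide mid-panel, 35 to 47 mm above the groove bottom, ramped above, flat below, 6 mm out of the panel. Value: travel into the panel, m: 0 out, 0.006 flush, 0.008 stop; pushes back with 10 N rising to 14 N, so its weight alone may not set it. The strip's back pushes it in; it snaps out over the strip's top when strip_edge is under 3 mm above the groove bottom
- stamp: wooden hand stamp, 30x38x82 mm, loose bystander, stays where it is; origin at the centre of its underside
- paper_cup: white paper cup, 84 mm across and 93 mm high, loose bystander, stays where it is; origin at the centre of its underside

How it is judged:
On the way, in this order (a step that is already met when the one before it is completed fails the run):
1. the caddy is lifted clear of the worktop (height (world z) of caddy above 0.03 m), for 0.2 s.
2. with the caddy's top leaning towards the panel (more than 0.1 rad), the lower edge of its strip is above and behind the front of the cleat (angle between caddy's own z axis and vertical above 0.1 rad and x of strip_edge in the frame of stand between -0.022 and 0.003 m and z of strip_edge in the frame of stand above 0.11 m), for 0.1 s.
At the end, for the whole second after the job is handed in: the caddy hangs at rest on the cleat, released, level within 0.06 rad, its strip flush with the panel (within 3.5 mm) and within 25 mm of the middle, and the catch has sprung out again above the strip (reads under 1.5 mm) (value of joint catch below 0.0015 m and contact force between caddy and stand above 0.5 N and angle between caddy's own z axis and vertical below 0.06 rad and angle between the x axis of caddy and the x axis of stand, either way round below 0.08 rad and x of strip_edge in the frame of stand between -0.0035 and 0.003 m and z of strip_edge in the frame of stand above 0.1 m and y of strip_edge in the frame of stand between -0.025 and 0.025 m and linear speed of caddy below 0.01 m/s); the robot touches nothing.
It fails at once if the caddy bears on the stand with more than 50 N (contact force between caddy and stand above 50 N).
It fails at once if the hand stamp is moved more than 20 mm (distance of stamp from where it was at the start of the episode above 0.02 m).
It fails at once if the paper cup is moved more than 20 mm (distance of paper_cup from where it was at the start of the episode above 0.02 m).
It also fails if it takes over 58 s, if anything falls off the work surface, if the arm or the gripper's body presses on something with over 40 N, if the wrist force passes 120 N, or if a joint passes its speed limit or range.

### The arm

A 6-joint arm with a two-finger parallel gripper is mounted at the origin on a cart in front of the work surface, level with it; the furniture and walls round the work are solid. World frame = base frame: x ahead of the robot, y to its left, z up, the work surface at z = 0. Lengths are in m, angles in rad, forces in N, time in s.
With the tool pointing down it reaches from about 0.25 to 0.725 m from the base axis. Payload 4 kg.
Tool frame: the origin (TCP) lies midway between the tips of the shut fingers; the grasp point (between the pads) lies 19 mm behind it; z points along the fingers, y is the line along which they close (so a half turn about z gives the same grasp; the last joint's range is limited). The gripper opens to 85 mm and grips with 20 to 120 N. Pads are 22 mm wide; open, the fingers measure 114 mm over their backs; the gripper's body (76 mm by 85 mm) begins 54 mm behind the grasp point. The pads swing forward as they close: fully open they stand 13 mm farther back than shut.
Start: joints at [1.154, 0.241, 0.005, 1.335, 0, 1.571], TCP at [0.202, 0.457, 0.231] pointing down, gripper open.
Joint ranges: [-2.72, 2.72], [-1.05, 1.87], [-1.09, 1.28], [-1.99, 2.15], [-1.42, 1.44], [-3.14, 3.14]. Speed limits (rad/s): [2.79, 2.79, 3.14, 3.14, 3.14, 3.14].

### API

Orientations are given as a unit quaternion [x, y, z, w].
In Python, from workcell import get_obs, imaging, workorder gives the robot as it stands.
- The arm moves only by the tool jog_arm, called after ">>>" by a JSON object that holds its "method" and its "body", one argument or row to a line. Schema: {"type":"object","properties":{"steps":{"type":"array","items":{"type":"object","properties":{"r":{"type":"array","items":{"type":"number"},"minItems":3,"maxItems":3},"xyz":{"type":"array","items":{"type":"number"},"minItems":3,"maxItems":3},"jaw":{"type":"number"}},"additionalProperties":false,"required":["jaw"]},"minItems":1,"maxItems":10},"only":{"type":"string"},"quiet":{"type":"boolean"},"lines":{"type":"string"}},"required":["steps"],"additionalProperties":false}. steps is a list of rows, 1 to 10 of them, each an object with the fields r (a list: a rotation vector rx, ry, rz in shares of pi rad (1.0 is pi rad)), xyz (a list: dx, dy, dz in fractions of the full range, 1 being 0.8 m), jaw (the finger opening in m); a field left out counts as zero (the opening has to be given); each row is the pose to reach, as a shift and turn from the pose commanded when the call began, along the tool's axes at that moment; what a row does not reach only later rows make up. A row lasts 1/8 s, in which the tool goes at most 0.0625 m and 0.188 rad, less where a joint would pass 70% of its speed; a pose out of reach is approached as far as the arm can. The fingers move at their own pace and stop on an object; the grip force is fixed at half the most. Time passes only in rows, so rows that do not move let the fingers close. The tool returns the time, the measured TCP pose, the force, the opening and the grip force at its end. only (a regular expression) keeps the lines of the reply that match it, lines (a string "A,B") keeps lines A to B, and quiet returns only ok. Input that does not fit is refused with a message, and nothing moves.
- get_obs(): the state, without advancing time (a new reading comes with each control period).
- imaging.camera(name): name is "scene" or "top"; returns (picture, depth): 480x640x3 uint8, red, green, blue; 480x640 float32, m along the optical axis (not along the pixel's ray), 0 where there is no reading.
- imaging.calibration(name): a dict with "mtx" (3x3 intrinsics, pixels), "k1" (the pictures are not rectified: a ray, as slopes to the right and down, at radius r is drawn at 1 + k1 r^2 times it, then the intrinsics apply), "R" (3x3) and "t" (3): a world point X has camera coordinates R X + t. Camera axes: x right, y down, z forward; pixel columns grow to the right and rows downward; lengths in m; the calibration is good to about 2 mm. A picture is of the moment at which its call begins. calibration takes no time and is no camera call.
- workorder.job_done(): hands the job in; it is judged then, once.
The state is a dict: "clock": time; "joint_pos": joint angles; "joint_vel": joint speeds; "tau": joint torques, N m; "eef_pos": TCP position; "tool_rot": TCP orientation; "ft_force": force on the tool from outside, world axes, zero at the start; "ft_torque": the same for the moment, N m; "grip_width": finger opening in m; "grasp_force": force on a finger pad.
Only numpy, scipy, OpenCV 4.12 (cv2) and the standard library are available. Lean on these libraries where they do the work, as an engineer would, in place of code of your own. Each camera call takes 0.05 s, during which the arm holds its last target. There are 200 camera calls.

## Working session

There is one attempt and no reset: what is moved stays moved. The work goes in short steps, Python scripts to look and compute and a tool call to move; the robot and the scene stay as the last step left them, time stands still between calls to the robot, and variables do not carry over. Pictures are saved under pics/ and viewed, at most 10 in all, crops included, and the job is handed in when it is done.

```bash
mkdir -p pics; ls; cat > h.py <<'E'
import numpy as np, cv2
from workcell import get_obs, imaging, workorder
def cloud(name):
    im,d=imaging.camera(name); c=imaging.calibration(name)
    K=np.array(c["mtx"]);R=np.array(c["R"]);t=np.array(c["t"])
    u,v=np.meshgrid(np.arange(640.),np.arange(480.))
    p=cv2.undistortPoints(np.stack([u,v],-1).reshape(-1,1,2),K,np.array([c["k1"],0,0,0,0.])).reshape(480,640,2)
    P=np.dstack([p[...,0]*d,p[...,1]*d,d])
    W=(P-t)@R
    W[d<=0]=np.nan
    return im,d,W
E
python3 - <<'E'
from h import *
for n in("scene","top"):
    im,d,W=cloud(n); cv2.imwrite(f"pics/{n}0.png",im[...,::-1]); np.savez(f"{n}0.npz",im=im,W=W)
    c=imaging.calibration(n); print(n,c, (d>0).mean())
print(get_obs())
E
```

```text
pics
scene {'mtx': array([[539.00335837,   0.        , 318.70130978],
       [  0.        , 539.00335837, 241.46361961],
       [  0.        ,   0.        ,   1.        ]]), 'k1': 0.018570481329563033, 'R': array([[ 0.45702244, -0.88945229, -0.00226125],
       [-0.62438297, -0.31901064, -0.71300639],
       [ 0.63346381,  0.32727181, -0.70115388]]), 't': array([-0.24827198,  0.39476576,  0.74973318])} 0.99611328125
top {'mtx': array([[433.16820165,   0.        , 314.95504236],
       [  0.        , 433.16820165, 242.35158253],
       [  0.        ,   0.        ,   1.        ]]), 'k1': -0.08277687526524476, 'R': array([[-0.01409475, -0.99982844,  0.01201794],
       [-0.99649519,  0.0130546 , -0.0826251 ],
       [ 0.08245404, -0.0131404 , -0.99650823]]), 't': array([5.96419444e-04, 5.47294786e-01, 1.01559016e+00])} 0.9959733072916667
{'clock': 0.1, 'joint_pos': array([ 1.15398112e+00,  2.41357433e-01,  3.88354508e-03,  1.33521731e+00,
       -1.17540122e-05,  1.57078181e+00]), 'joint_vel': array([ 1.41466914e-05, -9.19385388e-04,  2.08858532e-03, -1.40566658e-03,
       -1.56102971e-03,  1.34865135e-04]), 'tau': array([ 1.27885100e-04, -3.73138583e+01,  2.53009862e+01,  1.08595353e-02,
        5.11927124e-05,  1.45708793e-05]), 'eef_pos': array([0.20220137, 0.45667713, 0.23050149]), 'tool_rot': array([ 2.06895022e-01,  9.78362689e-01, -9.28149207e-04, -1.90283433e-04]), 'ft_force': array([-0.54861475, -0.30423369, -0.08041655]), 'ft_torque': array([-0.0410857 ,  0.02621246, -0.03133894]), 'grasp_force': 0.0, 'grip_width': 0.08547018106737733}
```

View pics/scene0.png

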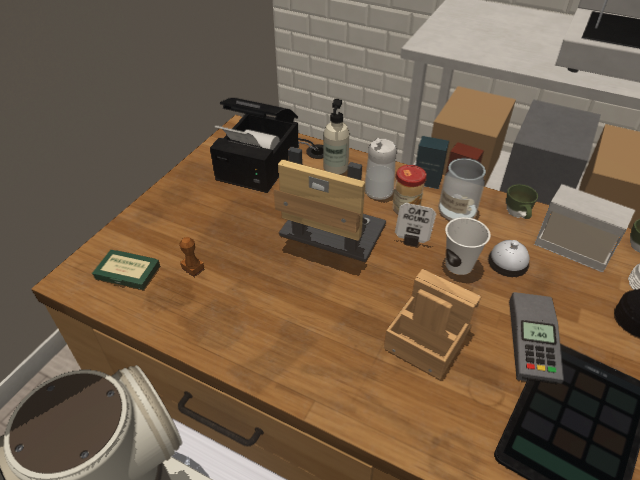

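View pics/top0.png

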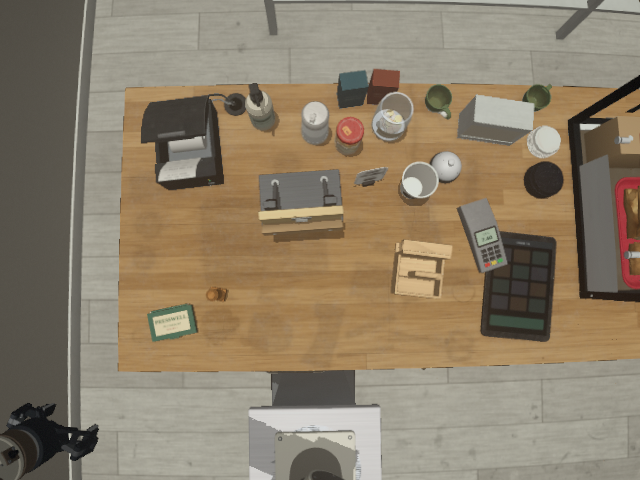

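The scene picture shows the caddy at (433,325), the stand at (320,205), the stamp at (190,255) and the cup at (465,248). In the top picture the caddy is at (422,270), with its strip side away from the robot, and the panel edge runs along (260-343, 212).

```bash
python3 - <<'E'
from h import *
T=np.load("top0.npz");S=np.load("scene0.npz")
def reg(Z,u0,u1,v0,v1):
    W=Z["W"][v0:v1,u0:u1].reshape(-1,3); return W[~np.isnan(W[:,0])]
def rect(P,n):
    if len(P)<5: print(n,len(P));return
    r=cv2.minAreaRect((P[:,:2]*1000).astype(np.float32)); print(n,len(P),"c",np.round(r[0],1),"s",np.round(r[1],1),"a",round(r[2],1),"z",P[:,2].mean().round(4))
for n,Z,b in(("top",T,(380,465,225,310)),("scene",S,(375,490,262,385))):
    P=reg(Z,*b)
    for lo,hi,m in((.122,.138,"handle"),(.093,.107,"strip"),(.05,.06,"walls")): rect(P[(P[:,2]>lo)&(P[:,2]<hi)],n+" "+m)
P=reg(S,265,375,155,245); 
print("panel z hist",np.histogram(P[:,2],bins=np.arange(0,.24,.01)))
P=reg(T,250,350,165,245); z=P[:,2]
print("top",np.histogram(z,bins=np.arange(0,.26,.01)))
rect(P[z>z.max()-.012],"panel top")
for n,Z in(("T",T),("S",S)):
  W=Z["W"]
  u=(301 if n=="T" else 330)
  for u in ((275,325) if n=="T" else (300,345)):
    for v in (range(200,245,2) if n=="T" else range(165,240,2)): print(n,u,v,W[v,u].round(4),Z["im"][v,u])
E
```

```text
top handle 151 c [ 465.7 -246.5] s [56.6 12. ] a 82.7 z 0.1285
top strip 720 c [ 499.6 -252.7] s [109.9  80.7] a 82.6 z 0.0992
top walls 376 c [ 465.3 -248.1] s [110.4  99.8] a 82.6 z 0.0545
scene handle 286 c [ 465.8 -249.4] s [60.  14.2] a 84.0 z 0.1281
scene strip 1235 c [ 499.6 -254.3] s [111.1  82.4] a 81.9 z 0.0998
scene walls 997 c [ 463.8 -248.9] s [110.5  98.9] a 82.6 z 0.0549
panel z hist (array([1214, 1273,  225,  275,  254,  155,  193,  370,  212,   68,  149,
        352,  335,  407,  673,  636,  342,  360,  372,  396,  702,  108,
         89]), array([0.  , 0.01, 0.02, 0.03, 0.04, 0.05, 0.06, 0.07, 0.08, 0.09, 0.1 ,
       0.11, 0.12, 0.13, 0.14, 0.15, 0.16, 0.17, 0.18, 0.19, 0.2 , 0.21,
       0.22, 0.23]))
top (array([1696, 1935,   25,   25,   24,   27,   26,    4,    0,    0,   16,
         32,   36,  184,  415,  337,   46,   90,   99,  181,  653,   31,
        170,    0,    0]), array([0.  , 0.01, 0.02, 0.03, 0.04, 0.05, 0.06, 0.07, 0.08, 0.09, 0.1 ,
       0.11, 0.12, 0.13, 0.14, 0.15, 0.16, 0.17, 0.18, 0.19, 0.2 , 0.21,
       0.22, 0.23, 0.24, 0.25]))
panel top 18
[... 5190 characters left out ...]
  75  51]
S 345 213 [ 0.5669 -0.0425  0.1496] [101  75  51]
S 345 215 [ 0.5651 -0.0435  0.1464] [103  78  52]
S 345 217 [ 0.5687 -0.0421  0.1381] [106  80  53]
S 345 219 [ 0.5679 -0.0426  0.1339] [105  81  57]
S 345 221 [ 0.5646 -0.0442  0.1323] [84 74 64]
S 345 223 [ 0.5677 -0.0431  0.1242] [116  87  58]
S 345 225 [ 0.5673 -0.0434  0.1196] [107  79  53]
S 345 227 [ 0.5688 -0.0429  0.113 ] [117  88  59]
S 345 229 [ 0.5685 -0.0432  0.1083] [110  81  55]
S 345 231 [ 0.5895 -0.0343  0.0815] [109  88  58]
S 345 233 [ 0.5889 -0.0347  0.0767] [111  88  58]
S 345 235 [ 0.5871 -0.0357  0.0733] [116  93  61]
S 345 237 [ 0.6061 -0.0277  0.048 ] [53 47 41]
S 345 239 [ 0.6079 -0.0271  0.0405] [48 43 40]
```

```bash
cat >> h.py <<'E'
from scipy.spatial.transform import Rotation as Ro
CAD=np.array([.4653,-.248,0]); CY=-.130
def rows_to(o,R,tcp_c=np.array([0,0,.099])):
    """print jog shift from now to the pose that puts the grasped caddy at origin o, rotation R"""
    s=get_obs(); R0=Ro.from_quat(s["tool_rot"]); p0=s["eef_pos"]
    M=R.as_matrix(); Rt=Ro.from_matrix(np.c_[M[:,1],M[:,0],-M[:,2]])
    p=o+M@tcp_c
    print("tcp",p.round(4),"rv",(R0.inv()*Rt).as_rotvec().round(4),"d",R0.inv().apply(p-p0).round(4))
E
python3 - <<'E'
from h import *
S=np.load("scene0.npz");T=np.load("top0.npz")
W=S["W"][150:245,262:380].reshape(-1,3); W=W[~np.isnan(W[:,0])]
P=W[(W[:,2]>.145)&(W[:,2]<.19)&(W[:,0]>.574)&(W[:,0]<.60)&(abs(W[:,1])<.11)]
for i in range(3):
    c=np.polyfit(P[:,1],P[:,0],1); P=P[abs(P[:,0]-np.polyval(c,P[:,1]))<.004]
print("panel x=",c,len(P),"yaw",-np.arctan(c[0]),"yrange",np.percentile(P[:,1],[0,1,99,100]))
for n,Z,b in(("T",T,(250,350,200,225)),("S",S,(262,380,150,245))):
    V=Z["W"][b[2]:b[3],b[0]:b[1]].reshape(-1,3);V=V[~np.isnan(V[:,0])]
    V=V[(V[:,2]>.197)&(V[:,2]<.206)&(V[:,0]<.62)]
    r=cv2.minAreaRect((V[:,:2]*1000).astype(np.float32));print(n,r,np.median(V[:,2]))
P=W[(W[:,2]>.112)&(W[:,2]<.15)&(W[:,0]<.574)&(W[:,0]>.55)&(abs(W[:,1])<.11)]
c=np.polyfit(P[:,1],P[:,0],1);print("cleat",c)
# top camera bias check: worktop
for n,Z in(("T",T),("S",S)):
    V=Z["W"].reshape(-1,3);m=(V[:,0]>.36)&(V[:,0]<.52)&(abs(V[:,1])<.1);print(n,np.nanmedian(V[m,2]))
rows_to(CAD+[0,0,.11],Ro.from_euler("z",CY))
E
```

```text
panel x= [-0.06031817  0.58670219] 1507 yaw 0.06024518030266838 yrange [-0.06295489 -0.06129314  0.10373705  0.10718715]
T ((593.8966064453125, 23.5584716796875), (20.153085708618164, 167.13043212890625), 3.456273317337036) 0.20147825180575563
S ((598.191162109375, 22.030696868896484), (31.265575408935547, 169.725830078125), 3.0140068531036377) 0.2021364333203797
cleat [-0.0607821   0.56492465]
T -0.0007735103271052674
S 0.000173484717564275
tcp [ 0.4653 -0.248   0.209 ] rv [-1.600e-03  1.200e-03  1.284e+00] d [-0.5259 -0.5378  0.0225]
```

```bash
python3 - <<'E'
from h import *
im,d,W=[*np.load("scene0.npz").values()][0],0,np.load("scene0.npz")["W"]
for n,(u,v) in dict(stamp=(190,255),cup=(465,240)).items():
    V=W[v-35:v+35,u-30:u+30].reshape(-1,3);V=V[V[:,2]>.02];print(n,np.nanmin(V,0).round(3),np.nanmax(V,0).round(3))
E
```

```text
stamp [0.412 0.208 0.02 ] [0.441 0.247 0.085]
cup [ 0.64  -0.309  0.02 ] [ 0.848 -0.165  0.097]
```

Units first: shifts go in shares of 0.8 m and turns go in shares of pi rad. So -0.538 m / 0.8 = -0.6725, -0.526 m / 0.8 = -0.6575, 1.28 rad / 3.1416 = 0.4074.

>>> {"method": "jog_arm", "body": {
  "steps": [
    {"r":[0,0,0.4074],"xyz":[-0.6575,-0.6725,0.025],"jaw":0.045},
    {"r":[0,0,0.4074],"xyz":[-0.6575,-0.6725,0.025],"jaw":0.045},
    {"r":[0,0,0.4074],"xyz":[-0.6575,-0.6725,0.025],"jaw":0.045},
    {"r":[0,0,0.4074],"xyz":[-0.6575,-0.6725,0.025],"jaw":0.045},
    {"r":[0,0,0.4074],"xyz":[-0.6575,-0.6725,0.025],"jaw":0.045},
    {"r":[0,0,0.4074],"xyz":[-0.6575,-0.6725,0.025],"jaw":0.045},
    {"r":[0,0,0.4074],"xyz":[-0.6575,-0.6725,0.025],"jaw":0.045},
    {"r":[0,0,0.4074],"xyz":[-0.6575,-0.6725,0.025],"jaw":0.045},
    {"r":[0,0,0.4074],"xyz":[-0.6575,-0.6725,0.025],"jaw":0.045},
    {"r":[0,0,0.4074],"xyz":[-0.6575,-0.6725,0.025],"jaw":0.045}
  ]
}}

```text
clock: 1.35
eef_pos: [0.4211, -0.1302, 0.2145]
tool_rot: [0.75, 0.661, 0.0, -0.0]
ft_force: [1.8, 0.5, -0.6]
grip_width: 0.0448
grasp_force: 0.0
```

```bash
python3 - <<'E'
from h import *
rows_to(CAD+[0,0,.11],Ro.from_euler("z",CY)); print(get_obs()["clock"])
E
```

```text
tcp [ 0.4653 -0.248   0.209 ] rv [ 0.     -0.0004  0.0034] d [-0.1113  0.0587  0.0054]
1.35
```

Converted, -0.111 m / 0.8 = -0.1388, 0.0587 m / 0.8 = 0.0734, 0.003 rad / 3.1416 = 0.001.

>>> {"method": "jog_arm", "body": {
  "steps": [
    {"r":[0,0,0.001],"xyz":[-0.1388,0.0734,0.0063],"jaw":0.045},
    {"r":[0,0,0.001],"xyz":[-0.1388,0.0734,0.0063],"jaw":0.045},
    {"r":[0,0,0.001],"xyz":[-0.1388,0.0734,0.0063],"jaw":0.045},
    {"r":[0,0,0.001],"xyz":[-0.1388,0.0734,0.0063],"jaw":0.045}
  ]
}}

```text
clock: 1.85
eef_pos: [0.4645, -0.2453, 0.2088]
tool_rot: [0.751, 0.66, -0.0, -0.001]
ft_force: [0.2, -0.7, -0.1]
grip_width: 0.0447
grasp_force: 0.0
```

```bash
python3 - <<'E'
from h import *
rows_to(CAD,Ro.from_euler("z",CY))
im,d,W=cloud("scene"); cv2.imwrite("pics/s1.png",im[200:440,290:610,::-1].repeat(2,0).repeat(2,1))
E
```

```text
tcp [ 0.4653 -0.248   0.099 ] rv [-0.0022 -0.0012  0.0002] d [-0.0027  0.0014  0.1098]
```

View pics/s1.png

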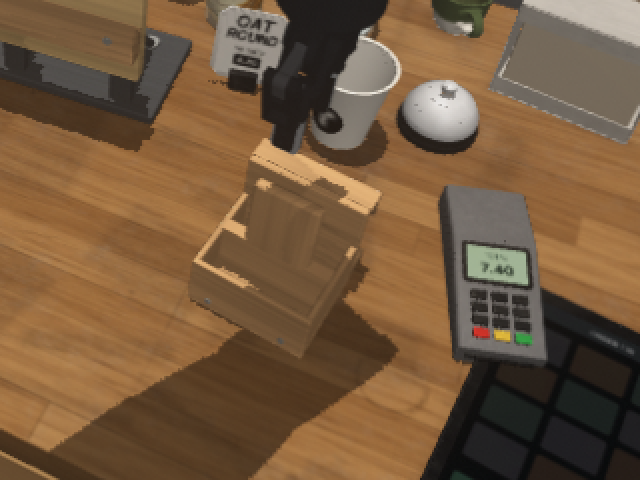

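The gripper fingers (crop at 290,140) hang above the handle (crop at 290,215). I'll go down and close.

Converted, 0.11 m / 0.8 = 0.1375, 0.06 m / 0.8 = 0.075.

>>> {"method": "jog_arm", "body": {
  "steps": [
    {"xyz":[-0.0013,0,0.075],"jaw":0.045},
    {"xyz":[-0.0013,0,0.1375],"jaw":0.045},
    {"xyz":[-0.0013,0,0.1375],"jaw":0.045},
    {"xyz":[-0.0013,0,0.1375],"jaw":0.0},
    {"xyz":[-0.0013,0,0.1375],"jaw":0.0},
    {"xyz":[-0.0013,0,0.1375],"jaw":0.0},
    {"xyz":[-0.0013,0,0.1375],"jaw":0.0},
    {"xyz":[-0.0013,0,0.1375],"jaw":0.0}
  ]
}}

```text
clock: 2.9
eef_pos: [0.4676, -0.2473, 0.1028]
tool_rot: [0.751, 0.66, 0.002, 0.003]
ft_force: [0.9, 1.3, 6.6]
grip_width: 0.011
grasp_force: 60.4
```

Converted, -0.13 m / 0.8 = -0.1625, -0.06 m / 0.8 = -0.075.

>>> {"method": "jog_arm", "body": {
  "steps": [
    {"xyz":[0,0,-0.025],"jaw":0},
    {"xyz":[0,0,-0.075],"jaw":0},
    {"xyz":[0,0,-0.125],"jaw":0},
    {"xyz":[0,0,-0.1625],"jaw":0},
    {"xyz":[0,0,-0.1625],"jaw":0},
    {"xyz":[0,0,-0.1625],"jaw":0}
  ]
}}

```text
clock: 3.65
eef_pos: [0.4644, -0.2463, 0.2285]
tool_rot: [0.751, 0.66, -0.0, -0.001]
ft_force: [-0.7, 0.4, -3.2]
grip_width: 0.0107
grasp_force: 59.1Traceback (most recent call last):
```

```bash
sed -i 's/\.099\])/.1028])/' h.py
cat >> h.py <<'E'
SO=np.array([.5853,.0225,0]); SY=.060; GZ=.1358
def edge_to(ex,ez,th,ey=0.,so=SO,gz=GZ):
    """edge at stand x=ex, ez above groove, lean th"""
    RS=Ro.from_euler("z",SY); R=RS*Ro.from_euler("y",th)
    e=so+RS.apply([ex,ey,0])+[0,0,gz+ez]
    rows_to(e-R.apply([.074,0,.068]),R)
def edge_now(tcp_c=np.array([0,0,.1028])):
    s=get_obs(); M=Ro.from_quat(s["tool_rot"]).as_matrix(); C=np.c_[M[:,1],M[:,0],-M[:,2]]
    e=s["eef_pos"]+C@(np.array([.074,0,.068])-tcp_c); RS=Ro.from_euler("z",SY)
    r=RS.inv().apply(e-SO); r[2]-=GZ
    print("edge mm",(r*1000).round(1),"lean,roll,yaw",(RS.inv()*Ro.from_matrix(C)).as_euler("zyx")[::-1].round(3),"F",RS.inv().apply(s["ft_force"]).round(1),"t",s["clock"].round(2))
E
python3 - <<'E'
from h import *
edge_now(); edge_to(-.06,.05,.3)
E
```

```text
  File "<stdin>", line 2, in <module>
  File "h.py", line 30, in edge_now
    print("edge mm",(r*1000).round(1),"lean,roll,yaw",(RS.inv()*Ro.from_matrix(C)).as_euler("zyx")[::-1].round(3),"F",RS.inv().apply(s["ft_force"]).round(1),"t",s["clock"].round(2))
                                                                                                                                                                 ^^^^^^^^^^^^^^^^
AttributeError: 'float' object has no attribute 'round'
```

```bash
sed -i 's/s\["clock"\]\.round(2)/round(s["clock"],2)/' h.py
python3 - <<'E'
from h import *
edge_now(); edge_to(-.06,.05,.3)
E
```

```text
edge mm [ -64.2 -274.9   57.8] lean,roll,yaw [ 0.001  0.002 -0.189] F [-0.7  0.5 -3.2] t 3.65
tcp [0.4651 0.0153 0.2409] rv [ 0.2974 -0.0291 -0.1876] d [ 0.2595 -0.033  -0.0122]
```

Converted, 0.26 m / 0.8 = 0.325, 0.25 m / 0.8 = 0.3125, 0.297 rad / 3.1416 = 0.0945.

>>> {"method": "jog_arm", "body": {
  "steps": [
    {"r":[0.0095,0,-0.0064],"xyz":[0.0375,-0.005,-0.0025],"jaw":0},
    {"r":[0.0255,-0.0032,-0.0159],"xyz":[0.1,-0.0125,-0.0063],"jaw":0},
    {"r":[0.0477,-0.0048,-0.0318],"xyz":[0.1625,-0.02,-0.0075],"jaw":0},
    {"r":[0.0637,-0.0064,-0.0414],"xyz":[0.225,-0.0275,-0.0113],"jaw":0},
    {"r":[0.0796,-0.008,-0.0509],"xyz":[0.275,-0.035,-0.0138],"jaw":0},
    {"r":[0.0891,-0.0092,-0.0573],"xyz":[0.3125,-0.0413,-0.015],"jaw":0},
    {"r":[0.0945,-0.0092,-0.0598],"xyz":[0.325,-0.0413,-0.015],"jaw":0},
    {"r":[0.0945,-0.0092,-0.0598],"xyz":[0.325,-0.0413,-0.015],"jaw":0},
    {"r":[0.0945,-0.0092,-0.0598],"xyz":[0.325,-0.0413,-0.015],"jaw":0}
  ]
}}

```text
clock: 4.78
eef_pos: [0.4656, 0.0145, 0.2412]
tool_rot: [0.678, 0.72, -0.109, -0.102]
ft_force: [0.2, 0.3, -3.7]
grip_width: 0.011
grasp_force: 59.1
```

```bash
python3 - <<'E'
from h import *
edge_now(); edge_to(-.06,.03,.3);edge_to(-.016,.03,.3)
im,d,W=cloud("scene"); cv2.imwrite("pics/s2.png",im[100:340,200:520,::-1].repeat(2,0).repeat(2,1)); np.savez("s2.npz",im=im,W=W)
E
```

```text
edge mm [-59.5  -1.   50.4] lean,roll,yaw [-0.001  0.299 -0.001] F [ 0.2  0.3 -3.7] t 4.78
tcp [0.4651 0.0153 0.2209] rv [ 0.0014  0.001  -0.0012] d [0.0009 0.0055 0.0195]
tcp [0.509  0.0179 0.2209] rv [ 0.0014  0.001  -0.0012] d [0.0009 0.0476 0.0066]
```

View pics/s2.png

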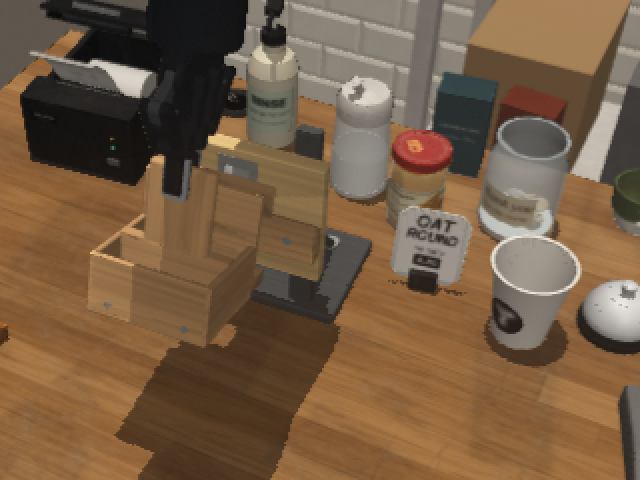

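The picture shows the caddy held and leaning to the panel (caddy around (170,270), panel at (270,200)). I'll check how the caddy actually sits in the hand.

```bash
python3 - <<'E'
from h import *
W=np.load("s2.npz")["W"].reshape(-1,3); W=W[~np.isnan(W[:,0])]
s=get_obs(); M=Ro.from_quat(s["tool_rot"]).as_matrix(); C=np.c_[M[:,1],M[:,0],-M[:,2]]
Q=(W-s["eef_pos"])@C+[0,0,.1028]
f=Q[(abs(Q[:,0]+.05)<.012)&(abs(Q[:,1])<.045)&(Q[:,2]>.005)&(Q[:,2]<.045)]
A=np.c_[f[:,1:],np.ones(len(f))]; print("front x=a*y+b*z+c",np.linalg.lstsq(A,f[:,0],rcond=None)[0],len(f))
t=Q[(abs(Q[:,2]-.055)<.008)&(abs(Q[:,0]+.046)<.006)&(abs(Q[:,1])<.05)];print("front top z med",np.percentile(t[:,2],[50,90]))
f=Q[(Q[:,2]>.005)&(Q[:,2]<.045)&(abs(Q[:,0]+.05)<.006)];print("y range",np.percentile(f[:,1],[.5,99.5]),"zmin")
f=Q[(abs(Q[:,0]+.05)<.006)&(abs(Q[:,1])<.05)];print("z range",np.percentile(f[:,2],[1,99]))
h=Q[(Q[:,2]>.122)&(Q[:,2]<.138)&(abs(Q[:,0])<.008)&(abs(Q[:,1])>.013)&(abs(Q[:,1])<.035)];print("handle top",np.percentile(h[:,2],[50,90]),h[:,1].min(),h[:,1].max())
r=Q[(abs(Q[:,2]-.1)<.008)&(Q[:,0]>.045)&(Q[:,0]<.072)&(abs(Q[:,1])<.05)];print("strip top",len(r),np.percentile(r[:,2],[50]) if len(r) else 0)
E
```

```text
front x=a*y+b*z+c [ 0.00098278  0.00134861 -0.04988866] 1073
front top z med [0.0524382  0.05539318]
y range [-0.05763674  0.05128135] zmin
z range [-0.47552049  0.39669279]
handle top [0.12749497 0.13001676] -0.03316768008415931 0.026462016656911596
strip top 151 [0.09977748]
```

Converted, 0.046 m / 0.8 = 0.0575, 0.016 m / 0.8 = 0.02.

>>> {"method": "jog_arm", "body": {
  "steps": [
    {"xyz":[0.0038,0.02,0],"jaw":0},
    {"xyz":[0.0038,0.0425,0.0013],"jaw":0},
    {"xyz":[0.0038,0.0575,0.0038],"jaw":0},
    {"xyz":[0.0038,0.0575,0.0038],"jaw":0},
    {"xyz":[0.0038,0.0575,0.0038],"jaw":0}
  ]
}}

```text
clock: 5.45
eef_pos: [0.5082, 0.0207, 0.2255]
tool_rot: [0.678, 0.72, -0.109, -0.102]
ft_force: [-0.7, 0.3, -3.0]
grip_width: 0.0107
grasp_force: 59.1
```

```bash
python3 - <<'E'
from h import *
edge_now(); edge_to(-.015,.022,.3,.003);edge_to(-.011,.014,.28,.003); edge_to(-.008,.008,.2,.003)
E
```

```text
edge mm [-16.6   2.8  34.7] lean,roll,yaw [-0.001  0.299 -0.   ] F [-0.7  0.3 -3. ] t 5.45
tcp [0.5098 0.021  0.2129] rv [ 0.0015  0.0008 -0.0003] d [0.0002 0.0053 0.0115]
tcp [0.5127 0.0211 0.2037] rv [-0.0185  0.0008 -0.0003] d [0.0002 0.0108 0.0195]
tcp [0.5116 0.0211 0.1926] rv [-0.0985  0.0008 -0.0003] d [0.0002 0.013  0.0304]
```

>>> {"method": "jog_arm", "body": {
  "steps": [
    {"xyz":[0,0.0025,0.0063],"jaw":0},
    {"xyz":[0,0.0056,0.0131],"jaw":0},
    {"xyz":[0,0.0056,0.0144],"jaw":0},
    {"xyz":[0,0.0056,0.0144],"jaw":0}
  ]
}}

```text
clock: 5.95
eef_pos: [0.5094, 0.0211, 0.2129]
tool_rot: [0.678, 0.72, -0.109, -0.102]
ft_force: [-0.1, 0.4, -1.6]
grip_width: 0.0114
grasp_force: 59.1
```

```bash
python3 - <<'E'
from h import *
edge_now(); edge_to(-.013,.016,.29,.003);edge_to(-.012,.012,.25,.003); edge_to(-.008,.008,.15,.003)
E
```

```text
edge mm [-15.4   3.2  22.1] lean,roll,yaw [-0.001  0.298  0.001] F [-0.1  0.4 -1.6] t 5.95
tcp [0.5113 0.0211 0.2063] rv [-0.0084  0.0009  0.0003] d [-0.0002  0.0037  0.0057]
tcp [0.5102 0.021  0.1998] rv [-0.0484  0.0009  0.0003] d [-0.0002  0.0046  0.0123]
tcp [0.5093 0.0209 0.1893] rv [-0.1484  0.0009  0.0004] d [-0.0002  0.0068  0.0226]
```

Converted, 0.0123 m / 0.8 = 0.0154, 0.009 m / 0.8 = 0.0113, -0.048 rad / 3.1416 = -0.0153.

>>> {"method": "jog_arm", "body": {
  "steps": [
    {"r":[-0.0013,0,0],"xyz":[0,0.0025,0.0038],"jaw":0},
    {"r":[-0.0025,0,0],"xyz":[0,0.0046,0.0071],"jaw":0},
    {"r":[-0.008,0,0],"xyz":[0,0.0053,0.0113],"jaw":0},
    {"r":[-0.0153,0,0],"xyz":[0,0.0058,0.0154],"jaw":0},
    {"r":[-0.0153,0,0],"xyz":[0,0.0058,0.0154],"jaw":0}
  ]
}}

```text
clock: 6.58
eef_pos: [0.5097, 0.0211, 0.2003]
tool_rot: [0.68, 0.722, -0.091, -0.085]
ft_force: [-3.1, 0.7, -0.1]
grip_width: 0.0111
grasp_force: 59.4
```

```bash
python3 - <<'E'
from h import *
edge_now(); edge_to(-.010,.009,.2,.003);edge_to(-.008,.007,.15,.003); edge_to(-.006,.005,.08,.003)
E
```

```text
edge mm [-12.5   3.1  12.6] lean,roll,yaw [-0.001  0.249  0.001] F [-3.   0.8 -0.1] t 6.58
tcp [0.5096 0.021  0.1936] rv [-0.0494  0.0009  0.0003] d [-0.0001  0.0016  0.0065]
tcp [0.5093 0.0209 0.1883] rv [-0.0994  0.0009  0.0004] d [-0.0001  0.0026  0.0118]
tcp [0.5083 0.0209 0.1814] rv [-0.1694  0.0009  0.0004] d [-0.0001  0.0033  0.0187]
```

Converted, 0.0062 m / 0.8 = 0.0078, 0.003 m / 0.8 = 0.0038, -0.05 rad / 3.1416 = -0.0159.

>>> {"method": "jog_arm", "body": {
  "steps": [
    {"r":[-0.008,0,0],"xyz":[0,0.001,0.0038],"jaw":0},
    {"r":[-0.0159,0,0],"xyz":[0,0.0018,0.0078],"jaw":0},
    {"r":[-0.0159,0,0],"xyz":[0,0.0018,0.0078],"jaw":0}
  ]
}}

```text
clock: 6.95
eef_pos: [0.509, 0.021, 0.195]
tool_rot: [0.682, 0.725, -0.073, -0.068]
ft_force: [-6.6, -0.6, 5.4]
grip_width: 0.0108
grasp_force: 60.1
```

```bash
python3 - <<'E'
from h import *
edge_now(); edge_to(-.008,.0075,.15,.003); edge_to(-.006,.0055,.08,.003)
E
```

```text
edge mm [-10.7   3.1  10.3] lean,roll,yaw [-0.001  0.2    0.001] F [-6.6 -0.2  5.4] t 6.95
tcp [0.5093 0.0209 0.1888] rv [-0.0501  0.001   0.0004] d [-0.0001  0.0016  0.006 ]
tcp [0.5083 0.0209 0.1819] rv [-0.1201  0.0009  0.0004] d [-0.0001  0.0019  0.0129]
```

```bash
python3 - <<'E'
from h import *
edge_to(-.0100,.0105,.1,.003); edge_to(-.0100,.0105,0.0,.003)
E
```

```text
tcp [0.5051 0.0207 0.1883] rv [-0.1001  0.001   0.0004] d [-0.0001 -0.0025  0.0073]
tcp [0.5013 0.0205 0.1811] rv [-0.2001  0.0009  0.0004] d [-0.0001 -0.0048  0.0151]
```

Converted, 0.0137 m / 0.8 = 0.0171, 0.006 m / 0.8 = 0.0075, -0.2 rad / 3.1416 = -0.0637.

>>> {"method": "jog_arm", "body": {
  "steps": [
    {"r":[-0.0159,0,0],"xyz":[0,-0.0019,0.0035],"jaw":0},
    {"r":[-0.0318,0,0],"xyz":[0,-0.0038,0.0075],"jaw":0},
    {"r":[-0.0477,0,0],"xyz":[0,-0.0054,0.0125],"jaw":0},
    {"r":[-0.0637,0,0],"xyz":[0,-0.0069,0.0171],"jaw":0},
    {"r":[-0.0637,0,0],"xyz":[0,-0.0069,0.0171],"jaw":0}
  ]
}}

```text
clock: 7.58
eef_pos: [0.5017, 0.0206, 0.1815]
tool_rot: [0.685, 0.728, 0.0, 0.001]
ft_force: [0.3, 0.1, -2.1]
grip_width: 0.0109
grasp_force: 59.1
```

```bash
python3 - <<'E'
from h import *
edge_now(); edge_to(-.0065,.007,-.03,.003);edge_to(-.0045,.005,-.05,.003)
E
```

```text
edge mm [-9.6  3.1 11. ] lean,roll,yaw [-0.001 -0.001  0.001] F [ 0.3  0.1 -2.1] t 7.58
tcp [0.5038 0.0206 0.1754] rv [-0.0291  0.0008  0.0005] d [-0.0001  0.0021  0.0062]
tcp [0.5051 0.0207 0.1719] rv [-0.0491  0.0008  0.0005] d [-0.0001  0.0034  0.0097]
```

Upright and free of contact, with the strip behind the cleat lip. Next I slide it down the slope with a very slight back lean, under the catch nose.

Converted, 0.0097 m / 0.8 = 0.0121, 0.008 m / 0.8 = 0.01, -0.05 rad / 3.1416 = -0.0159.

>>> {"method": "jog_arm", "body": {
  "steps": [
    {"r":[-0.0048,0,0],"xyz":[0,0.0013,0.0038],"jaw":0},
    {"r":[-0.0095,0,0],"xyz":[0,0.0025,0.0075],"jaw":0},
    {"r":[-0.0127,0,0],"xyz":[0,0.0034,0.01],"jaw":0},
    {"r":[-0.0159,0,0],"xyz":[0,0.0043,0.0121],"jaw":0},
    {"r":[-0.0159,0,0],"xyz":[0,0.0043,0.0121],"jaw":0}
  ]
}}

```text
clock: 8.2
eef_pos: [0.5064, 0.0209, 0.1721]
tool_rot: [0.685, 0.728, 0.019, 0.018]
ft_force: [2.4, -0.4, 0.3]
grip_width: 0.0111
grasp_force: 59.6
```

```bash
python3 - <<'E'
from h import *
edge_now(); edge_to(-.0035,.003,-.05,.003);edge_to(-.002,.0015,-.02,.003);edge_to(0,0,0,.003)
E
```

```text
edge mm [-3.1  3.1  5.4] lean,roll,yaw [-0.001 -0.052  0.001] F [ 2.4 -0.6  0.3] t 8.2
tcp [0.5061 0.0207 0.1699] rv [0.0025 0.0008 0.0006] d [-0.0001 -0.0004  0.0022]
tcp [0.5086 0.0209 0.1706] rv [0.0325 0.0008 0.0005] d [-0.0001  0.0021  0.0016]
tcp [0.5113 0.0211 0.1706] rv [0.0525 0.0008 0.0005] d [-0.0001  0.0048  0.0017]
```

Converted, 0.0025 m / 0.8 = 0.0031, 0.002 m / 0.8 = 0.0025, 0.05 rad / 3.1416 = 0.0159.

>>> {"method": "jog_arm", "body": {
  "steps": [
    {"r":[0.0064,0,0],"xyz":[0,0.0013,0],"jaw":0},
    {"r":[0.0111,0,0],"xyz":[0,0.0025,0.0006],"jaw":0},
    {"r":[0.0159,0,0],"xyz":[0,0.0031,0.0013],"jaw":0},
    {"r":[0.0159,0,0],"xyz":[0,0.0031,0.0019],"jaw":0}
  ]
}}

```text
clock: 8.7
eef_pos: [0.5103, 0.0211, 0.1714]
tool_rot: [0.685, 0.728, 0.001, 0.002]
ft_force: [4.3, -0.0, 7.7]
grip_width: 0.0108
grasp_force: 60.8
```

```bash
python3 - <<'E'
from h import *
edge_now(); edge_to(-.002,.0015,0,.003);edge_to(0,0,0,.003); print(get_obs()["ft_torque"])
E
```

```text
edge mm [-0.8  3.1  1.1] lean,roll,yaw [-0.001 -0.004  0.001] F [ 4.3 -0.3  7.7] t 8.7
tcp [0.5093 0.0209 0.1721] rv [0.0038 0.0008 0.0006] d [-0.0001 -0.0011 -0.0007]
tcp [0.5113 0.0211 0.1706] rv [0.0038 0.0008 0.0006] d [-0.0001  0.0009  0.0008]
[ 0.01844886 -1.18055815  0.01273421]
```

Converted, 0.0015 m / 0.8 = 0.0019, 0.0008 m / 0.8 = 0.001, 0.006 rad / 3.1416 = 0.0019.

>>> {"method": "jog_arm", "body": {
  "steps": [
    {"r":[0.001,0,0],"xyz":[0,0.001,0],"jaw":0},
    {"r":[0.0019,0,0],"xyz":[0,0.0019,0],"jaw":0},
    {"r":[0.0019,0,0],"xyz":[0,0.0019,0],"jaw":0}
  ]
}}

```text
clock: 9.07
eef_pos: [0.5111, 0.0212, 0.1712]
tool_rot: [0.685, 0.728, -0.001, -0.001]
ft_force: [3.7, 0.7, 6.3]
grip_width: 0.0112
grasp_force: 60.5
```

```bash
python3 - <<'E'
from h import *
edge_now(); print(get_obs()["ft_torque"])
for n in("scene","top"):
  im,d,W=cloud(n); b=(130,250,240,400) if n=="scene" else (180,260,245,352)
  cv2.imwrite(f"pics/{n}3.png",cv2.resize(im[b[0]:b[1],b[2]:b[3],::-1],None,fx=4,fy=4,interpolation=cv2.INTER_CUBIC))
E
```

```text
edge mm [-0.3  3.1  0.4] lean,roll,yaw [-0.001  0.003  0.001] F [3.7 0.5 6.3] t 9.07
[ 1.24963182e-02 -1.05236495e+00 -8.93887747e-04]
```

View pics/scene3.png

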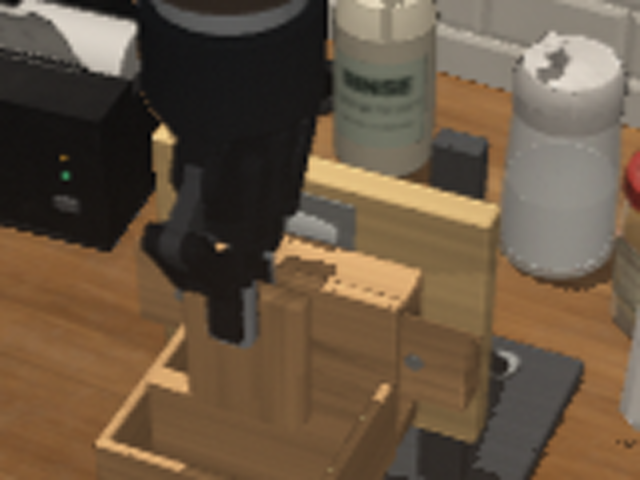

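View pics/top3.png

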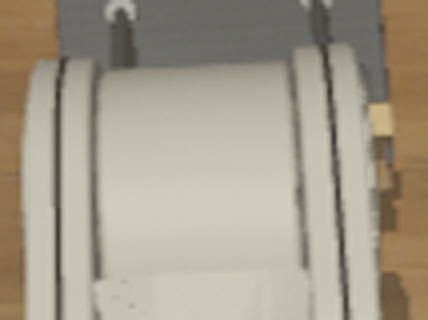

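The scene view shows the strip against the panel with the catch plate just above it (325,225). The top view is hidden by the wrist. I'll shift it slightly forward and down and read the feel.

Converted, 0.002 m / 0.8 = 0.0025, 0.001 m / 0.8 = 0.0013.

>>> {"method": "jog_arm", "body": {
  "steps": [
    {"xyz":[0,0.0013,0],"jaw":0},
    {"xyz":[0,0.0025,0],"jaw":0},
    {"xyz":[0,0.0025,0],"jaw":0}
  ]
}}

```text
clock: 9.55
eef_pos: [0.5111, 0.0212, 0.1712]
tool_rot: [0.685, 0.728, -0.003, -0.002]
ft_force: [-2.5, -0.9, 9.7]
grip_width: 0.0109
grasp_force: 61.0
```

```bash
python3 -c "
from h import *
edge_now(); print(get_obs()['ft_torque'])"
```

```text
edge mm [-0.4  3.1  0.1] lean,roll,yaw [-0.001  0.007  0.001] F [-2.5 -0.7  9.7] t 9.55
[ 0.0008474  -0.13404508  0.04610697]
```

>>> {"method": "jog_arm", "body": {
  "steps": [
    {"xyz":[0,0,0.0006],"jaw":0},
    {"xyz":[0,0,0.0013],"jaw":0},
    {"xyz":[0,0,0.0013],"jaw":0}
  ]
}}

```text
clock: 9.93
eef_pos: [0.5111, 0.0212, 0.1712]
tool_rot: [0.685, 0.728, -0.002, -0.002]
ft_force: [-4.6, -1.3, 15.6]
grip_width: 0.0108
grasp_force: 61.8
```

```bash
python3 -c "
from h import *
edge_now(); print(get_obs()['ft_torque'])"
```

```text
edge mm [-0.4  3.1  0.2] lean,roll,yaw [-0.001  0.006  0.001] F [-4.6 -1.  15.6] t 9.93
[-0.10633663  0.31748941 -0.00538717]
```

It doesn't move under more push, so it is seated against both the groove and the panel. I'll relax the force and open.

Converted, -0.0018 m / 0.8 = -0.0023, -0.001 m / 0.8 = -0.0013.

>>> {"method": "jog_arm", "body": {
  "steps": [
    {"xyz":[0,-0.0006,-0.0013],"jaw":0},
    {"xyz":[0,-0.001,-0.0023],"jaw":0},
    {"xyz":[0,-0.001,-0.0023],"jaw":0.04},
    {"xyz":[0,-0.001,-0.0023],"jaw":0.04},
    {"xyz":[0,-0.001,-0.0023],"jaw":0.04},
    {"xyz":[0,-0.001,-0.0023],"jaw":0.04}
  ]
}}

```text
clock: 10.68
eef_pos: [0.5103, 0.0211, 0.1705]
tool_rot: [0.685, 0.728, -0.003, -0.002]
ft_force: [0.2, 0.2, 0.2]
grip_width: 0.04
grasp_force: 0.0
```

>>> {"method": "jog_arm", "body": {
  "steps": [
    {"xyz":[0,0,-0.0125],"jaw":0.04},
    {"xyz":[0,0,-0.0375],"jaw":0.04},
    {"xyz":[0,0,-0.1],"jaw":0.04},
    {"xyz":[0,-0.075,-0.125],"jaw":0.04},
    {"xyz":[0,-0.15,-0.125],"jaw":0.04},
    {"xyz":[0,-0.225,-0.125],"jaw":0.04},
    {"xyz":[0,-0.25,-0.125],"jaw":0.04},
    {"xyz":[0,-0.25,-0.125],"jaw":0.04},
    {"xyz":[0,-0.25,-0.125],"jaw":0.04}
  ]
}}

```text
clock: 11.8
eef_pos: [0.3129, 0.0092, 0.2728]
tool_rot: [0.685, 0.728, -0.002, -0.001]
ft_force: [-0.6, 0.2, 0.2]
grip_width: 0.0399
grasp_force: 0.0
```

```bash
python3 - <<'E'
from h import *
im,d,W=cloud("scene"); cv2.imwrite("pics/s4.png",cv2.resize(im[130:250,240:400,::-1],None,fx=4,fy=4,interpolation=cv2.INTER_CUBIC)); np.savez("s4.npz",im=im,W=W)
im,d,W=cloud("top"); cv2.imwrite("pics/t4.png",cv2.resize(im[180:300,245:365,::-1],None,fx=4,fy=4,interpolation=cv2.INTER_CUBIC));np.savez("t4.npz",im=im,W=W)
E
```

```text
(no output)
```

View pics/s4.png

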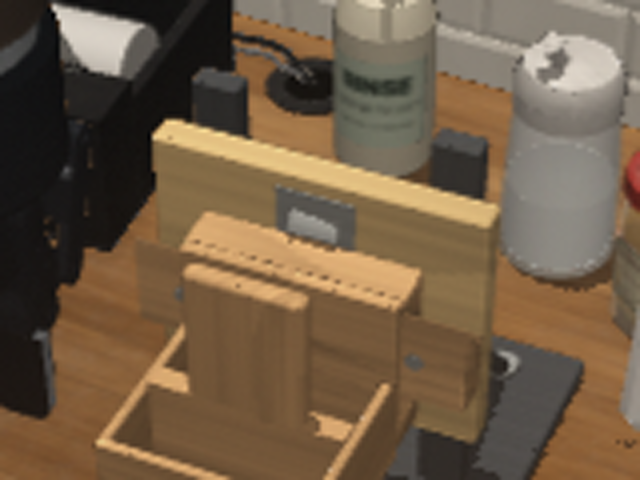

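View pics/t4.png

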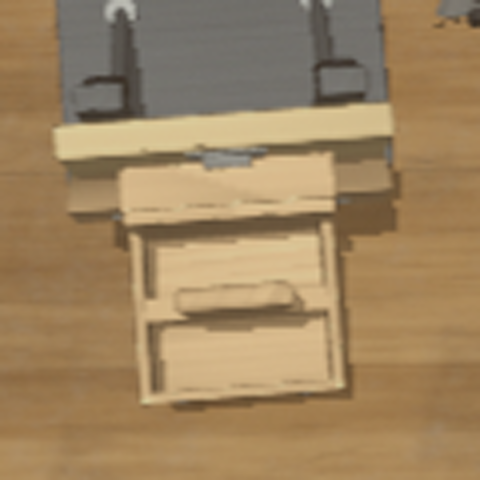

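The caddy hangs on the cleat, mid-panel: in the scene view its strip is at (300,260), in the top view at (228,190). The bright catch nose shows above the strip, at scene (312,225) and top (225,158). I'll check level, height and nose protrusion numerically.

```bash
python3 - <<'E'
from h import *
RS=Ro.from_euler("z",SY)
for n in "st":
    Z=np.load(n+"4.npz"); W=Z["W"].reshape(-1,3);I=Z["im"].reshape(-1,3); k=~np.isnan(W[:,0]); W=W[k];I=I[k]
    Q=RS.inv().apply(W-SO); Q[:,2]-=GZ
    f=Q[(Q[:,0]>-.035)&(Q[:,0]<-.004)&(abs(Q[:,1])<.05)&(abs(Q[:,2]-.032)<.008)]
    A=np.c_[f[:,:2],np.ones(len(f))]; print(n,"strip top plane",np.linalg.lstsq(A,f[:,2],rcond=None)[0].round(4),len(f),"y",np.percentile(f[:,1],[1,99]).round(4))
    f=Q[(abs(Q[:,0]+.124)<.006)&(abs(Q[:,1])<.05)&(Q[:,2]>-.06)&(Q[:,2]<-.018)]
    if len(f)>20: A=np.c_[f[:,1:],np.ones(len(f))]; print("front face",np.linalg.lstsq(A,f[:,0],rcond=None)[0].round(4),len(f))
    f=Q[(abs(Q[:,1])<.009)&(Q[:,2]>.036)&(Q[:,2]<.046)&(abs(Q[:,0])<.015)]; print("nose x",np.percentile(f[:,0],[5,25,50]).round(4) if len(f) else 0,len(f))
    f=Q[(abs(Q[:,1])<.05)&(abs(Q[:,1])>.03)&(Q[:,2]>.036)&(Q[:,2]<.046)&(abs(Q[:,0])<.015)]; print("panel x",np.percentile(f[:,0],[5,25,50]).round(4) if len(f) else 0)
E
```

```text
s strip top plane [0.1151 0.0051 0.0347] 683 y [-0.0495  0.0491]
front face [ 0.0009  0.001  -0.1237] 769
nose x [-0.007  -0.0052 -0.0039] 46
panel x [-0.0021 -0.0006  0.0001]
t strip top plane [0.0414 0.0004 0.0325] 687 y [-0.0489  0.0489]
nose x [-0.007  -0.0061 -0.0046] 24
panel x [-0.0038 -0.0012 -0.001 ]
```

Front face vertical, strip about 32 mm above the groove bottom, nose standing out about 6 mm over it. It's home, so I'm handing it in.

```bash
python3 -c "
from workcell import workorder
print(workorder.job_done())"
```

```text
the job is handed in; nothing more can be done
None
```

The caddy hangs level and flush in the middle of the cleat, the catch nose stands out above the strip, the gripper is released and clear, and the job was handed in at about 12 s; no verdict was shown.

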